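Unlock the cash box and hold the key turned

TASK

The jar of screws crowds the lock on the lid of the green cash box: slide it sideways along the lid, upright and without lifting it off, onto the green-rimmed parking spot and let go of it there. Then take the orange-headed key from its wooden stand, push it fully home in the lock past the sticky pins, and only then turn it a quarter turn clockwise (seen from above). The latch springs back, so finish while still gripping the key, holding it turned; leave everything else on the desk where it is.

Things in the scene. Friction and masses are not known exactly. Their poses are not given: they have to be found in the camera images.
- cashbox: Green steel cash box, 180 (its x) by 320 (its y) by 60 mm high, fixed to the desk, lid shut. Origin at the centre of its underside; its flat lid face is 60 mm above the desk. Its place and yaw vary.
- keyhole (a point): Centre of the keyway mouth, on the lid face, 110 mm to the box's +y from its centre; axes are the box's (they do not turn). Brass plug 33 mm across in a steel rosette. At rest the slot is 16 mm long along x, 6 mm wide, 34 mm deep. Two sticky pins stick out 2 mm from its long sides at 11 and 19 mm depth; a push of 5 to 16 N with a small yaw wiggle gets the blade past each.
- lock (a joint): Turn of the lock plug: 0 at rest, grows as the key turns clockwise seen from above, stops at 1.571 (a quarter turn). A spring (0.01 N m at rest, 0.05 N m at the stop) turns it back when let go; friction 0.015 N m. The key has about 0.14 rad of play in the slot: the plug lags by that, so the key must turn about 1.7 rad to reach the stop.
- key_center (a point): Centre of the key's orange head, 28 (x) by 9 (y: pinch across this) by 28 mm (z up when it stands). Under it a neck and a 22 by 10 mm shoulder, its underside 28 mm below this point, then the blade. Same after half a turn about z, so it fits either way round. Fully home, the shoulder rests on the lid and this point is 28 mm above the keyhole. 60 g.
- key_tip (a point): Rounded lower end of the key's steel blade, 58 mm below the centre of the head. The blade is 14 (x) by 4 (y) mm and 30 mm long from shoulder to end.
- key_stand: Fixed wooden block, 50 by 50 by 60 mm high on a 62 mm foot, origin at the centre of its underside. The key stands upright in a 36 mm deep slot in its top (17 mm along the stand's x, 7 mm along y), shoulder on the top face; lift the key 35 mm to draw it clear. Stands to the left or to the right of the cash box.
- jar_center (a point): Centre, half-way up, of the upright jar of screws standing on the lid: clear body 58 mm in diameter and 52 mm high, red cap 55 mm in diameter above it, 70 mm high in all, 0.2 to 0.4 kg. At the start its axis is about 52 mm from the keyhole; 35 mm above the lid face.
- pad: Parking spot for the jar: flat printed disc on the lid, 80 mm in diameter, green rim and white middle, origin at its centre on the lid face (no raised edge).
- glue: Bystander: yellow glue bottle, 48 mm in diameter, 115 mm high, origin at its underside; it stands on the side of the cash box where the key stand is not.
- mug: Bystander: blue mug, 80 mm wide, 90 mm high, origin at its underside.
- tape: Bystander: black roll of tape lying flat, 90 mm in diameter, 24 mm high, origin at its underside.
- pills: Bystander: small amber jar with white cap, 44 mm in diameter, 60 mm high, origin at its underside.
- screwdriver: Bystander: screwdriver lying on the desk behind the cash box.
Things that resemble listed ones, but are neither listed nor needed, are in the scene too. What is shaped like the part that bears key_center but purple is not meant. Of the things that look like the part that bears jar_center, the larger one is meant.

How it is judged:
By the outcome, as a careful person would: the job done as asked, in the order asked, and still so for the second after the job is handed in, while the arm keeps its last pose, push and grip.
It also fails if it takes over 72 s, if anything falls off the work surface, if the arm or the gripper's body presses on something with over 40 N, if the wrist force passes 120 N, or if a joint passes its speed limit or range.

ROBOT

A 6-joint arm with a two-finger parallel gripper is mounted at the origin on the work surface. World frame = base frame: x ahead of the robot, y to its left, z up, the work surface at z = 0. Lengths are in mm, angles in degrees, forces in N, time in s.
With the tool pointing down it reaches from about 300 to 850 mm from the base axis. Payload 4.2 kg.
Tool frame: the origin (TCP) lies on the centre line of the jaws, within the pads' length; the fingertips stand 14 mm ahead of it and the grasp point (between the pads) lies 5 mm behind it; z points along the fingers, y is the line along which they close (so a half turn about z gives the same grasp; the last joint's range is limited). The gripper opens to 91 mm and grips with 3 to 60 N. Pads are 32 mm wide; open, the fingers measure 118 mm over their backs; the gripper's body (76 mm by 178 mm) begins 60 mm behind the grasp point.
Start: joints at [-71.104, 18.312, 89.639, -0, 72.044, -1.146], TCP at [197.062, -540.193, 227.976] pointing down, gripper open.
Joint ranges: [-177.97, 177.97], [-48.28, 115.42], [12.27, 149.76], [-77.06, 257.06], [2.81, 150.46], [-146.56, 146.56]. Speed limits (degrees/s): [147.25, 147.25, 180, 180, 180, 180].

INTERFACE

Orientations are given as [roll, pitch, yaw] about the fixed x, y, z axes, in that order (R = Rz(yaw) Ry(pitch) Rx(roll)).
In Python, from workcell import env gives the robot as it stands.
- The arm moves only by the tool arm_command, never from a script. Its argument "motion" is a list of rows, each an object with "offset": the shift along the tool's x, y, z in m, a list of three; "spin": the turn about the tool's z in rad. In form: [{"offset": [tx, ty, tz], "spin": spin}, ...]. A call has 1 to 5 rows; each row shifts and turns the commanded pose from where the row before left it, along the tool's axes as they then stand; what a row does not reach is not made up. A row lasts 1/8 s, in which the tool goes at most 62.5 mm and 10.7 degrees, less where a joint would pass 70% of its speed; a pose out of reach is approached as far as the arm can. A call with a gripper value outside its range is refused whole. "jaw" is the finger opening in m, from 0 to 0.0912, set as the call begins (left out, the last holds). The fingers move at their own pace and stop on an object; "newtons" is the grip in N (left out, the last holds). Time passes only in rows, so rows that do not move let the fingers close. It gives the time, the measured TCP pose, the force, the opening and the grip force at its end, in the units of the state.
- env.state(): the state, without advancing time (a new reading comes with each control period).
- env.grab_frame(name): name is "scene" or "side" or "wrist"; returns (picture, depth): 420x560x3 uint8, blue, green, red; 420x560 float32, mm along the optical axis (not along the pixel's ray), 0 where there is no reading.
- env.camera_model(name): a dict with "fx", "fy", "cx", "cy" (pixels), "eye" and "rotation" of the camera in the world; the wrist camera has in their place "hand_eye" (4x4, takes a point from camera to tool coordinates, whose origin is the TCP and whose axes are the flange's). Camera axes: x right, y down, z forward; pixel columns grow to the right and rows downward; lengths in mm; the calibration is good to about 2 mm. A picture is of the moment at which its call begins: read the wrist's pose just before it. camera_model takes no time and is no camera call.
- env.job_done(): hands the job in; it is judged then, once.
Trained networks look in the newest picture that a camera, given by its name, has taken for a name from the list of things; names that differ only in an ending like _2 or _b are one class to them, and where a whole thing is asked for, a point or a joint stands for the part that bears it (a point fixed in the world has none). Each returns a list of dicts, best first, with "score" (0 to 1); they miss things now and then, are a little off and sometimes report something else, mostly with a low value. They report only what shows in the picture. A call takes as long as a camera call. They do not tell look-alikes from the thing itself.
- env.boxes_of(camera, target): "bbox" ([left, top, right, bottom] in pixels, round what is visible of it).
- env.pinpoint(camera, target): "location" ([column, row] in pixels: a listed point, or the origin of a listed thing).
The state is a dict: "time_s": time; "qpos": joint angles; "qvel": joint speeds; "effort": joint torques, N m; "ee_pos": TCP position; "ee_rot": TCP orientation; "force": force on the tool from outside, world axes, zero at the start; "torque": the same for the moment, N m; "gripper_width": finger opening in mm; "gripper_force": force on a finger pad.
Only numpy, scipy, OpenCV 4.12 (cv2) and the standard library are available. Lean on these libraries where they do the work, as an engineer would, in place of code of your own. Each camera call takes 0.05 s, during which the arm holds its last target. There are 200 camera calls.

## Working session

There is one attempt and no reset: what is moved stays moved. The work goes in short steps, Python scripts to look and compute and a tool call to move; the robot and the scene stay as the last step left them, time stands still between calls to the robot, and variables do not carry over. Pictures are saved under pics/ and viewed, at most 10 in all, crops included, and the job is handed in when it is done.

Besides the shell and the picture viewer there is one more tool, called after "Request:" by a JSON object that holds its "api" and its "payload", one argument or row to a line. arm_command: Moves the arm, as the interface text tells. Its arguments: {"type":"object","properties":{"motion":{"type":"array"},"jaw":{"type":"number"},"newtons":{"type":"number"}},"required":["motion"]}

```bash
ls; mkdir -p pics; cat > h.py <<'E'
import numpy as np, cv2
from workcell import env
from scipy.spatial.transform import Rotation as Ro
def cam(n):
    m=env.camera_model(n)
    if 'eye' in m: return m,np.array(m['rotation'],float),np.array(m['eye'],float)
    s=env.state(); T=np.array(m['hand_eye']); R=Ro.from_euler('xyz',s['ee_rot'],degrees=True).as_matrix()
    return m,R@T[:3,:3],R@T[:3,3]+np.array(s['ee_pos'])
def ray(c,u,v,z):  # intersect with plane z
    m,R,e=c; d=R@np.array([(u-m['cx'])/m['fx'],(v-m['cy'])/m['fy'],1]); return e+d*(z-e[2])/d[2]
def proj(c,p):
    m,R,e=c; q=R.T@(np.array(p)-e); return np.array([m['fx']*q[0]/q[2]+m['cx'],m['fy']*q[1]/q[2]+m['cy']])
def cloud(c,dep):
    m,R,e=c; v,u=np.mgrid[:dep.shape[0],:dep.shape[1]]
    q=np.stack([(u-m['cx'])/m['fx']*dep,(v-m['cy'])/m['fy']*dep,dep],-1); return q@R.T+e
E
python3 - <<'E'
from h import *
print(env.state()); 
for n in ['scene','side']:
    print(env.camera_model(n))
    im,d=env.grab_frame(n); cv2.imwrite(f'pics/{n}0.png',im); np.save(n+'0.npy',d)
    c=cam(n)
    for t,z in [('cashbox',0),('keyhole',60),('key_center',88),('jar_center',95),('pad',60),('key_stand',0),('glue',0),('mug',0),('tape',0),('pills',0)]:
        for r in env.pinpoint(n,t)[:3]:
            u,v=r['location']; print(n,t,round(r['score'],2),np.round([u,v]),np.round(ray(c,u,v,z)))
E
```

```text
pics
{'time_s': 0.0, 'qpos': array([-7.11044043e+01,  1.83504395e+01,  8.97062648e+01, -7.73356944e-04,
        7.20455645e+01, -1.14540000e+00]), 'qvel': array([-0.04809889,  0.02644003,  0.01054397, -0.07684595, -0.13019414,
       -0.01064721]), 'effort': array([ 1.34642014e-03, -4.12455368e+01, -2.31969130e+01,  7.26241199e-02,
        4.56223497e-02, -1.62880160e-04]), 'ee_pos': array([ 196.89050217, -539.71628257,  227.13328205]), 'ee_rot': array([-1.79897737e+02, -1.30919635e-03,  2.00412336e+01]), 'force': array([ 0.218449  , -0.24236487,  0.07614164]), 'torque': array([0.00014973, 0.01268005, 0.01865842]), 'gripper_force': 0.0, 'gripper_width': 91.21763769314359}
{'fx': 444.51392919150754, 'fy': 444.51392919150754, 'cx': 275.1893476899979, 'cy': 220.40790485684758, 'eye': array([1343.6869456 , -259.88304047,  702.71506466]), 'rotation': array([-127.3586541 ,   -0.82664752,   72.039586  ])}Traceback (most recent call last):
  File "<stdin>", line 9, in <module>
  File "h.py", line 10, in ray
    m,R,e=c; d=R@np.array([(u-m['cx'])/m['fx'],(v-m['cy'])/m['fy'],1]); return e+d*(z-e[2])/d[2]
                                                                                            ~^^^
IndexError: invalid index to scalar variable.
```

```bash
sed -i "s/np.array(m\['rotation'\],float)/Ro.from_euler('xyz',m['rotation'],degrees=True).as_matrix()/" h.py
python3 - <<'E'
from h import *
for n in ['scene','side']:
    im,d=env.grab_frame(n); cv2.imwrite(f'pics/{n}0.png',im); np.save(n+'0.npy',d)
    c=cam(n)
    for t,z in [('cashbox',0),('keyhole',60),('key_center',88),('jar_center',95),('pad',60),('key_stand',0),('glue',0)]:
        for r in env.pinpoint(n,t)[:3]:
            u,v=r['location']; print(n,t,round(r['score'],2),np.round([u,v]),np.round(ray(c,u,v,z)))
a=cv2.imread('pics/scene0.png');b=cv2.imread('pics/side0.png')
print(env.camera_model('side'), env.camera_model('wrist'))
E
```

```text
scene cashbox 0.79 [288. 240.] [558.  40.   0.]
scene keyhole 0.82 [329. 216.] [565. 140.  60.]
scene key_center 0.63 [380. 171.] [455. 332.  88.]
scene key_center 0.54 [349. 188.] [507. 216.  88.]
scene jar_center 0.71 [310. 203.] [550.  95.  95.]
scene jar_center 0.55 [301. 196.] [515.  84.  95.]
scene jar_center 0.29 [328. 214.] [602. 118.  95.]
scene pad 0.57 [246. 232.] [568. -68.  60.]
scene key_stand 0.94 [375. 196.] [447. 337.   0.]
scene key_stand 0.2 [238. 326.] [ 779. -143.    0.]
scene glue 0.76 [123. 255.] [ 494. -349.    0.]
side cashbox 0.75 [278. 235.] [578.  14.   0.]
side keyhole 0.59 [256. 253.] [568. 146.  60.]
side key_center 0.66 [260. 327.] [457. 328.  88.]
side jar_center 0.65 [274. 228.] [552.  88.  95.]
side jar_center 0.57 [320. 276.] [404. 171.  95.]
side pad 0.57 [292. 202.] [574. -57.  60.]
side key_stand 0.71 [259. 356.] [456. 334.   0.]
side glue 0.81 [357. 169.] [ 491. -369.    0.]
{'fx': 409.310146432229, 'fy': 409.310146432229, 'cx': 277.7909198561353, 'cy': 205.0735130459092, 'eye': array([236.27250834, 700.96935486, 736.34584007]), 'rotation': array([-129.6955422 ,   -0.47100474, -153.11272847])} {'fx': 308.1873329237141, 'fy': 308.1873329237141, 'cx': 274.81859345589294, 'cy': 209.33709962925337, 'hand_eye': array([[ 9.55745724e-04, -9.72265077e-01, -2.33879686e-01,
         6.39930904e+01],
       [ 9.99999406e-01,  8.06750920e-04,  7.32724652e-04,
         8.22782718e-01],
       [-5.23719938e-04, -2.33880247e-01,  9.72265270e-01,
        -1.55980923e+02],
       [ 0.00000000e+00,  0.00000000e+00,  0.00000000e+00,
         1.00000000e+00]])}
```

View pics/scene0.png

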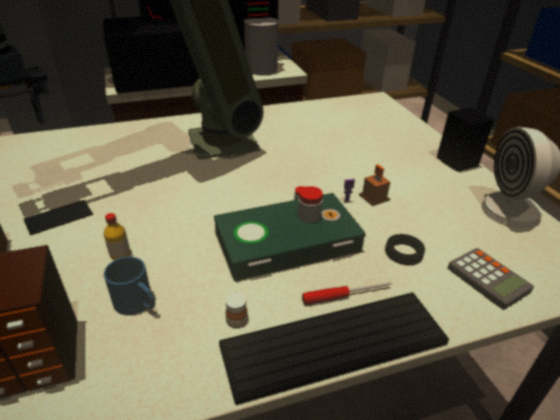

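View pics/side0.png

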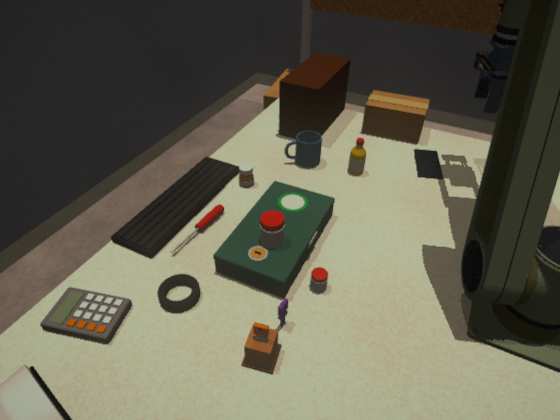

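The scene view shows:
- The large red-capped jar is on the lid at (310,203). A smaller look-alike stands on the desk at (301,193).
- The orange key is in its stand at (380,171), with a purple decoy key at (349,188).
- The lock rosette is at (331,215) and the pad at (251,232).

The side view agrees: jar (272,228), small jar (320,279), orange key (260,330), purple (283,312), pad (292,202).

I'll take the jar on the lid and the orange key. First the box yaw from depth.

```bash
python3 - <<'E'
from h import *
for n in ['scene','side']:
    c=cam(n); P=cloud(c,np.load(n+'0.npy')); im=cv2.imread(f'pics/{n}0.png').astype(int)
    z=P[...,2]; m=(z>50)&(z<70)&(P[...,0]>420)&(P[...,0]<720)&(P[...,1]>-160)&(P[...,1]<230)
    m&=(im[...,1]>im[...,2]+5)
    nn,l,st,_=cv2.connectedComponentsWithStats(m.astype(np.uint8)); k=1+st[1:,4].argmax(); m=l==k
    print(n,m.sum(),np.median(z[m]),cv2.minAreaRect(P[m][:,:2].astype(np.float32)))
    b=[r for r in env.pinpoint(n,'keyhole')]
    # key / jar clouds by color
    hsv=cv2.cvtColor(im.astype(np.uint8),cv2.COLOR_BGR2HSV)
    red=((hsv[...,0]<6)|(hsv[...,0]>174))&(hsv[...,1]>150)&(hsv[...,2]>90)&(z>110)&(z<150)&(P[...,0]<700)&(abs(P[...,1])<250)
    print(' cap',red.sum(),P[red].mean(0) if red.any() else 0)
    k=(np.hypot(P[...,0]-456,P[...,1]-330)<60)&(z>10)
    print(' stand',k.sum(),np.percentile(z[k],[50,90,100]), cv2.minAreaRect(P[k&(abs(z-60)<6)][:,:2].astype(np.float32)))
    k&=z>72; print(' key',k.sum(),P[k].mean(0))
    k=(np.hypot(P[...,0]-500,P[...,1]-222)<45)&(z>10)&(P[...,1]>195); print(' purple',k.sum(),P[k].mean(0),z[k].max())
E
```

```text
scene 5487 61.134229839161776 ((568.29150390625, 31.9332275390625), (183.2579345703125, 318.82000732421875), 0.767905056476593)
 cap 242 [557.83168066  89.15497435 130.93453982]
 stand 673 [ 51.75205617  85.41697768 104.58627948] ((453.96685791015625, 330.9620361328125), (53.976356506347656, 55.91107177734375), 10.068756103515625)
 key 100 [456.08285315 328.95192766  91.04649285]<stdin>:16: RuntimeWarning: Mean of empty slice.
  ret = um.true_divide(
Traceback (most recent call last):
ValueError: zero-size array to reduction operation maximum which has no identity
```

Request:
{"api": "arm_command", "payload": {
  "motion": [
    {"offset": [0.0364,-0.0293,-0.001],"spin": 0},
    {"offset": [0.0364,-0.0293,-0.001],"spin": 0},
    {"offset": [0.0364,-0.0293,-0.001],"spin": 0},
    {"offset": [0.0364,-0.0293,-0.001],"spin": 0},
    {"offset": [0.0364,-0.0293,-0.001],"spin": 0}
  ]
}}

```text
time_s: 1.58
ee_pos: [318.5, -338.9, 233.2]
ee_rot: [180.0, -0.0, 20.0]
force: [-0.0, 0.1, -0.5]
gripper_width: 91.2
gripper_force: 0.0
```

Request:
{"api": "arm_command", "payload": {
  "motion": [
    {"offset": [0.0364,-0.0293,-0.001],"spin": 0},
    {"offset": [0.0364,-0.0293,-0.001],"spin": 0},
    {"offset": [0.0364,-0.0293,-0.001],"spin": 0},
    {"offset": [0.0364,-0.0293,-0.001],"spin": 0},
    {"offset": [0.0364,-0.0293,-0.001],"spin": 0}
  ]
}}

```text
time_s: 2.2
ee_pos: [439.3, -138.8, 238.2]
ee_rot: [180.0, -0.0, 20.0]
force: [1.0, 0.3, 0.3]
gripper_width: 91.6
gripper_force: 0.0
```

Request:
{"api": "arm_command", "payload": {
  "motion": [
    {"offset": [0.0364,-0.0293,-0.001],"spin": 0},
    {"offset": [0.0364,-0.0293,-0.001],"spin": 0},
    {"offset": [0.0364,-0.0293,-0.001],"spin": 0},
    {"offset": [0.0364,-0.0293,-0.001],"spin": 0},
    {"offset": [0.0364,-0.0293,-0.001],"spin": 0}
  ]
}}

```text
time_s: 2.82
ee_pos: [560.1, 61.2, 243.0]
ee_rot: [180.0, -0.0, 20.1]
force: [-0.4, -0.4, -0.3]
gripper_width: 91.5
gripper_force: 0.0
```

Request:
{"api": "arm_command", "payload": {
  "motion": [
    {"offset": [0,0,0],"spin": -0.1545},
    {"offset": [0,0,0],"spin": -0.1545},
    {"offset": [0,0,0],"spin": -0.1545},
    {"offset": [0,0,0],"spin": -0.1545}
  ]
}}

```text
time_s: 3.32
ee_pos: [559.4, 59.9, 242.9]
ee_rot: [180.0, 0.0, 55.8]
force: [0.6, -0.0, 0.3]
gripper_width: 91.5
gripper_force: 0.0
```

Request:
{"api": "arm_command", "payload": {
  "motion": [
    {"offset": [0,0,0],"spin": -0.1545},
    {"offset": [0,0,0],"spin": -0.1545},
    {"offset": [0,0,0],"spin": -0.1545},
    {"offset": [0,0,0],"spin": -0.1545},
    {"offset": [0,0,0],"spin": 0}
  ]
}}

```text
time_s: 3.95
ee_pos: [559.4, 59.8, 243.0]
ee_rot: [180.0, 0.0, 90.8]
force: [-0.2, -0.2, 0.2]
gripper_width: 91.5
gripper_force: 0.0
```

```bash
python3 - <<'E'
from h import *
c=cam('wrist'); im,d=env.grab_frame('wrist'); cv2.imwrite('pics/w1.png',im); np.save('w1.npy',d)
for t,z in [('cashbox',0),('keyhole',60),('jar_center',95),('pad',60),('key_center',88)]:
    for r in env.pinpoint('wrist',t)[:2]:
        u,v=r['location']; print(t,round(r['score'],2),np.round([u,v]),np.round(ray(c,u,v,z),1))
P=cloud(c,d); z=P[...,2]
m=(z>50)&(z<70)&(im[...,1].astype(int)>im[...,2].astype(int)+5)
n,l,st,_=cv2.connectedComponentsWithStats(m.astype(np.uint8)); m=l==1+st[1:,4].argmax()
print('lid',np.median(z[m]),cv2.minAreaRect(P[m][:,:2].astype(np.float32)))
m=(z>122)&(z<140)&(np.hypot(P[...,0]-552,P[...,1]-90)<60); print('cap',m.sum(),np.median(z[m]),cv2.minEnclosingCircle(P[m][:,:2].astype(np.float32)))
E
```

```text
cashbox 0.78 [280. 206.] [565.6  32.8   0. ]
keyhole 0.92 [284. 117.] [566.9 142.5  60. ]
jar_center 0.97 [156. 135.] [443.9 122.1  95. ]
pad 0.64 [286. 293.] [574.3 -62.1  60. ]
pad 0.47 [281. 206.] [565.9  46.   60. ]
key_center 0.83 [163.   6.] [455.9 234.4  88. ]
lid 59.26398328517831 ((564.82177734375, 88.85098266601562), (180.0896759033203, 206.63108825683594), 1.4412391185760498)
cap 2990 129.22609614985592 ((553.76708984375, 90.51960754394531), 27.342422485351562)
```

View pics/w1.png

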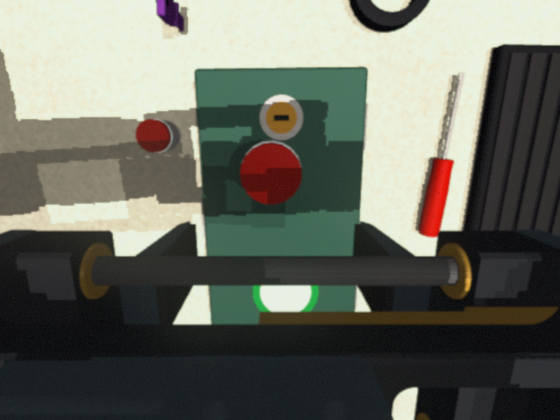

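The wrist view shows the large jar at (271,172), the keyhole at (282,117), the pad at (286,293) partly hidden by the gripper, and the small decoy jar at (155,135). Next I'll refine the pad position and go down over the jar.

```bash
python3 - <<'E'
from h import *
for n in ['scene','side']:
    im=cv2.imread(f'pics/{n}0.png'); c=cam(n); h=cv2.cvtColor(im,cv2.COLOR_BGR2HSV)
    m=(abs(h[...,0].astype(int)-60)<22)&(h[...,1]>110)&(h[...,2]>110); p=np.argwhere(m)[:,::-1]
    g=proj(c,[571,-63,60]); p=p[np.hypot(*(p-g).T)<40]
    w=np.array([ray(c,*q,60)[:2] for q in p]).astype(np.float32)
    print(n,len(w),cv2.minEnclosingCircle(w),cv2.fitEllipse(w))
    print(n,'key',[(round(ray(c,*r['location'],60)[0],1),round(ray(c,*r['location'],60)[1],1)) for r in env.pinpoint(n,'keyhole')[:1]])
E
```

```text
scene 144 ((569.81103515625, -59.02320861816406), 38.51774597167969) ((569.3297729492188, -59.024410247802734), (71.57733154296875, 72.5692367553711), 67.42506408691406)
scene key [(np.float64(564.8), np.float64(139.5))]
side 118 ((572.7875366210938, -59.10929870605469), 39.05069351196289) ((572.806396484375, -58.97694396972656), (71.15107727050781, 71.66854858398438), 132.5424346923828)
side key [(np.float64(568.3), np.float64(145.6))]
```

Request:
{"api": "arm_command", "payload": {
  "motion": [
    {"offset": [0.0308,-0.0053,0],"spin": 0},
    {"offset": [0,0,0.05],"spin": 0},
    {"offset": [0,0,0.05],"spin": 0},
    {"offset": [0,0,0.04],"spin": 0},
    {"offset": [0,0,0.02],"spin": 0}
  ],
  "jaw": 0.0912,
  "newtons": 15
}}

```text
time_s: 4.97
ee_pos: [552.3, 90.4, 80.6]
ee_rot: [-179.8, 0.0, 90.8]
force: [-0.9, -0.1, 0.5]
gripper_width: 90.9
gripper_force: 0.0
```

Request:
{"api": "arm_command", "payload": {
  "motion": [
    {"offset": [0,0,0],"spin": 0},
    {"offset": [0,0,0],"spin": 0}
  ]
}}

```text
time_s: 5.22
ee_pos: [554.5, 90.7, 83.9]
ee_rot: [179.9, -0.0, 90.9]
force: [0.2, -0.3, 0.5]
gripper_width: 90.8
gripper_force: 0.0
```

Request:
{"api": "arm_command", "payload": {
  "motion": [
    {"offset": [0,0,0],"spin": 0},
    {"offset": [0,0,0],"spin": 0},
    {"offset": [0,0,0],"spin": 0},
    {"offset": [0,0,0],"spin": 0},
    {"offset": [0,0,0],"spin": 0}
  ],
  "jaw": 0.05,
  "newtons": 15
}}

```text
time_s: 5.85
ee_pos: [554.2, 90.6, 83.3]
ee_rot: [179.9, -0.0, 90.9]
force: [1.1, 0.2, 2.0]
gripper_width: 57.3
gripper_force: 15.0
```

Request:
{"api": "arm_command", "payload": {
  "motion": [
    {"offset": [0,0,0],"spin": 0},
    {"offset": [0,0,0],"spin": 0},
    {"offset": [0,0,0],"spin": 0},
    {"offset": [0,0,0],"spin": 0},
    {"offset": [0,0,0],"spin": 0}
  ]
}}

```text
time_s: 6.48
ee_pos: [554.1, 90.5, 83.3]
ee_rot: [179.9, -0.0, 90.9]
force: [2.6, 1.0, 4.3]
gripper_width: 57.9
gripper_force: 15.0
```

Request:
{"api": "arm_command", "payload": {
  "motion": [
    {"offset": [-0.005,0.0005,0],"spin": 0},
    {"offset": [-0.01,0.001,0],"spin": 0},
    {"offset": [-0.01,0.001,0],"spin": 0},
    {"offset": [-0.01,0.001,0],"spin": 0},
    {"offset": [-0.01,0.001,0],"spin": 0}
  ]
}}

```text
time_s: 7.1
ee_pos: [558.2, 46.9, 83.3]
ee_rot: [-179.9, -0.2, 90.8]
force: [-0.7, 6.0, 7.2]
gripper_width: 57.7
gripper_force: 15.0
```

Request:
{"api": "arm_command", "payload": {
  "motion": [
    {"offset": [-0.01,0.001,0],"spin": 0},
    {"offset": [-0.01,0.001,0],"spin": 0},
    {"offset": [-0.01,0.001,0],"spin": 0},
    {"offset": [-0.01,0.001,0],"spin": 0},
    {"offset": [-0.01,0.001,0],"spin": 0}
  ]
}}

```text
time_s: 7.72
ee_pos: [563.8, -2.9, 83.3]
ee_rot: [-179.9, -0.2, 90.8]
force: [-0.7, 5.8, 8.3]
gripper_width: 58.2
gripper_force: 15.0
```

Request:
{"api": "arm_command", "payload": {
  "motion": [
    {"offset": [-0.01,0.001,0],"spin": 0},
    {"offset": [-0.01,0.001,0],"spin": 0},
    {"offset": [-0.01,0.001,0],"spin": 0},
    {"offset": [-0.01,0.001,0],"spin": 0},
    {"offset": [-0.01,0.001,0],"spin": 0}
  ]
}}

```text
time_s: 8.35
ee_pos: [569.5, -52.6, 83.3]
ee_rot: [-179.9, -0.2, 90.8]
force: [-0.5, 6.1, 7.6]
gripper_width: 57.9
gripper_force: 15.0
```

Request:
{"api": "arm_command", "payload": {
  "motion": [
    {"offset": [-0.005,0.0004,0],"spin": 0},
    {"offset": [0,0,0],"spin": 0},
    {"offset": [0,0,0],"spin": 0}
  ]
}}

```text
time_s: 8.72
ee_pos: [570.1, -58.3, 83.3]
ee_rot: [-179.9, -0.1, 90.8]
force: [-0.7, 2.4, 7.3]
gripper_width: 57.8
gripper_force: 15.0
```

Request:
{"api": "arm_command", "payload": {
  "motion": [
    {"offset": [0,0,0],"spin": 0},
    {"offset": [0,0,0],"spin": 0},
    {"offset": [0,0,0],"spin": 0},
    {"offset": [0,0,0],"spin": 0},
    {"offset": [0,0,0],"spin": 0}
  ],
  "jaw": 0.0912
}}

```text
time_s: 9.35
ee_pos: [570.7, -59.3, 82.8]
ee_rot: [-180.0, 0.0, 90.9]
force: [0.1, 0.4, 0.2]
gripper_width: 91.2
gripper_force: 0.0
```

Request:
{"api": "arm_command", "payload": {
  "motion": [
    {"offset": [0,0,-0.02],"spin": 0},
    {"offset": [0,0,-0.05],"spin": 0},
    {"offset": [0,0,-0.05],"spin": 0},
    {"offset": [0.03,0,0],"spin": 0},
    {"offset": [0.05,0,0],"spin": 0}
  ]
}}

```text
time_s: 9.98
ee_pos: [570.0, 20.5, 203.9]
ee_rot: [179.9, 0.0, 90.7]
force: [0.3, 0.9, -1.0]
gripper_width: 91.4
gripper_force: 0.0
```

Request:
{"api": "arm_command", "payload": {
  "motion": [
    {"offset": [0.04,0,0],"spin": 0},
    {"offset": [0,0,0],"spin": 0},
    {"offset": [0,0,0],"spin": 0},
    {"offset": [0,0,0],"spin": 0}
  ]
}}

```text
time_s: 10.48
ee_pos: [569.0, 59.7, 202.9]
ee_rot: [-180.0, 0.0, 90.8]
force: [-0.4, 0.2, 0.2]
gripper_width: 91.1
gripper_force: 0.0
```

```bash
python3 - <<'E'
from h import *
c=cam('wrist'); im,d=env.grab_frame('wrist'); cv2.imwrite('pics/w2.png',im); np.save('w2.npy',d)
print(env.state()['ee_pos'],env.state()['force'])
for t,z in [('keyhole',60)]:
    for r in env.pinpoint('wrist',t)[:2]:
        u,v=r['location']; print(t,round(r['score'],2),np.round([u,v]),np.round(ray(c,u,v,z),1))
P=cloud(c,d); z=P[...,2]
a=(np.hypot(P[...,0]-567,P[...,1]-142)<14); print('lid z',np.median(z[a]))
g=cv2.cvtColor(im,cv2.COLOR_BGR2GRAY); k=a&(g<0.5*np.median(g[a])); p=np.argwhere(k)[:,::-1].astype(np.float32)
w=np.array([ray(c,*q,60)[:2] for q in p]).astype(np.float32); print('slot',len(w),w.mean(0),cv2.minAreaRect(w))
h=cv2.cvtColor(im,cv2.COLOR_BGR2HSV)
k=(np.hypot(P[...,0]-567,P[...,1]-142)<30)&(abs(h[...,0].astype(int)-18)<10)&(h[...,1]>110);p=np.argwhere(k)[:,::-1]
w=np.array([ray(c,*q,60)[:2] for q in p]).astype(np.float32); print('plug',len(w),cv2.minEnclosingCircle(w),np.percentile(w,[1,99],axis=0))
n='scene'
im,d=env.grab_frame('side'); c=cam('side'); P=cloud(c,d); z=P[...,2]
h=cv2.cvtColor(im,cv2.COLOR_BGR2HSV); k=((h[...,0]<6)|(h[...,0]>174))&(h[...,1]>150)&(h[...,2]>90)&(np.hypot(P[...,0]-571,P[...,1]+59)<60)
print('jar cap side',P[k].mean(0),cv2.minEnclosingCircle(P[k][:,:2].astype(np.float32)))
cv2.imwrite('pics/s2.png',np.hstack([im[100:350,180:400],cv2.resize(cv2.imread('pics/w2.png')[:250],(420,250))]))
E
```

```text
[569.02351133  59.65550459 202.91243239] [ 0.91200973 -0.12431152  0.20553117]
keyhole 0.84 [271. 116.] [562.9 141.2  60. ]
lid z 60.321378897606905
slot 93 [563.62665 142.23003] ((563.6942138671875, 142.25270080566406), (13.949845314025879, 4.445444583892822), 0.8416674137115479)
plug 951 ((699.9366455078125, 41.66313552856445), 185.28213500976562) [[548.38485718 -66.47833633]
 [698.72070312 157.19793701]]
jar cap side [567.43431408 -53.68734076 128.46923458] ((567.7615356445312, -53.8486328125), 27.601909637451172)
```

View pics/s2.png

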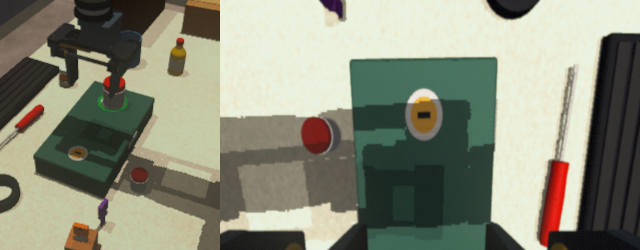

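The side crop shows the jar upright on the green-rimmed pad at (114,92), and the wrist crop shows the slot clear at (424,114). Next I'll turn to yaw 180, re-measure the keyhole, and then measure the key from the same relative viewpoint so the calibration bias cancels.

Request:
{"api": "arm_command", "payload": {
  "motion": [
    {"offset": [0,0,0],"spin": -0.157},
    {"offset": [0,0,0],"spin": -0.157},
    {"offset": [0,0,0],"spin": -0.157},
    {"offset": [0,0,0],"spin": -0.157},
    {"offset": [0,0,0],"spin": -0.157}
  ]
}}

```text
time_s: 11.25
ee_pos: [569.0, 60.2, 202.9]
ee_rot: [-180.0, 0.0, 136.1]
force: [-0.4, -0.6, -0.5]
gripper_width: 91.2
gripper_force: 0.0
```

Request:
{"api": "arm_command", "payload": {
  "motion": [
    {"offset": [0,0,0],"spin": -0.157},
    {"offset": [0,0,0],"spin": -0.157},
    {"offset": [0,0,0],"spin": -0.157},
    {"offset": [0,0,0],"spin": -0.157},
    {"offset": [0,0,0],"spin": -0.157}
  ]
}}

```text
time_s: 11.88
ee_pos: [569.0, 60.2, 202.9]
ee_rot: [-180.0, -0.0, -178.9]
force: [0.1, 0.0, -0.7]
gripper_width: 91.2
gripper_force: 0.0
```

Request:
{"api": "arm_command", "payload": {
  "motion": [
    {"offset": [-0.04,0.04,0],"spin": 0},
    {"offset": [-0.039,0.041,0],"spin": 0},
    {"offset": [0,0,0],"spin": 0},
    {"offset": [0,0,0],"spin": 0},
    {"offset": [0,0,0],"spin": 0}
  ]
}}

```text
time_s: 12.5
ee_pos: [646.1, 141.7, 203.2]
ee_rot: [-180.0, -0.0, -179.3]
force: [-0.3, 1.2, 0.1]
gripper_width: 91.0
gripper_force: 0.0
```

```bash
cat > kh.py <<'E'
from h import *
import sys
W=[]; 
for i in range(4):
    s=env.state(); c=cam('wrist'); im,d=env.grab_frame('wrist')
    P=cloud(c,d); z=P[...,2]
    X=np.array([565.,142]); 
    for it in range(2):
        a=(np.hypot(P[...,0]-X[0],P[...,1]-X[1])<13)
        g=cv2.cvtColor(im,cv2.COLOR_BGR2GRAY); k=a&(g<0.5*np.median(g[a])); p=np.argwhere(k)[:,::-1]
        w=np.array([ray(c,*q,60)[:2] for q in p]).astype(np.float32); X=w.mean(0)
    r=cv2.minAreaRect(w); R=Ro.from_euler('xyz',s['ee_rot'],degrees=True).as_matrix()
    rel=R.T@(np.array([*r[0],60])-s['ee_pos']); W.append([*r[0],*rel,s['ee_rot'][2],*s['ee_pos']])
    print(np.round(r[0],1),np.round(r[1],1),round(r[2],1),'rel tool',np.round(rel,1),len(w))
print(np.round(np.mean(W,0),2)); cv2.imwrite('pics/kh.png',im)
M=(np.abs(z-60)<8)&(im[...,1].astype(int)>im[...,2].astype(int)+5)
n,l,st,_=cv2.connectedComponentsWithStats(M.astype(np.uint8)); M=l==1+st[1:,4].argmax()
print('lid',np.median(z[M]),cv2.minAreaRect(P[M][:,:2].astype(np.float32)))
E
python3 kh.py
```

```text
[564.1 142.1] [14.3  3.7] 0.9 rel tool [ 82.    1.6 143.2] 80
[563.3 142.2] [14.3  3.7] 0.8 rel tool [ 82.9   1.6 143.4] 82
[563.4 141.9] [14.3  4.7] 1.0 rel tool [ 82.9   1.1 143.4] 82
[563.6 142. ] [14.3  4.7] 1.0 rel tool [ 82.9   1.1 143.5] 94
[ 563.59  142.02   82.65    1.33  143.37 -179.25  646.25  141.81  203.37]
lid 59.28515490568418 ((566.6314086914062, 32.093719482421875), (180.58761596679688, 319.77471923828125), 1.175673007965088)
```

Request:
{"api": "arm_command", "payload": {
  "motion": [
    {"offset": [0.02,0.038,-0.01],"spin": 0},
    {"offset": [0.02,0.038,-0.01],"spin": 0},
    {"offset": [0.02,0.038,-0.01],"spin": 0},
    {"offset": [0.024,0.038,-0.01],"spin": 0},
    {"offset": [0.0235,0.0375,0],"spin": 0}
  ]
}}

```text
time_s: 13.32
ee_pos: [536.1, 331.8, 244.3]
ee_rot: [179.9, 0.1, -179.2]
force: [0.1, 0.8, 0.4]
gripper_width: 91.4
gripper_force: 0.0
```

Request:
{"api": "arm_command", "payload": {
  "motion": [
    {"offset": [0,0,0],"spin": 0},
    {"offset": [0,0,0],"spin": 0}
  ]
}}

```text
time_s: 13.58
ee_pos: [536.7, 330.3, 243.0]
ee_rot: [-180.0, 0.0, -179.2]
force: [0.0, 0.2, 0.2]
gripper_width: 90.8
gripper_force: 0.0
```

```bash
cat > ky.py <<'E'
from h import *
for i in range(3):
    s=env.state(); c=cam('wrist'); im,d=env.grab_frame('wrist')
    P=cloud(c,d); z=P[...,2]
    R=Ro.from_euler('xyz',s['ee_rot'],degrees=True).as_matrix()
    h=cv2.cvtColor(im,cv2.COLOR_BGR2HSV)
    a=(np.hypot(P[...,0]-456,P[...,1]-330)<35)&(z>94)
    w=P[a][:,:2].astype(np.float32); r=cv2.minAreaRect(w)
    print('top',np.median(z[a]),len(w),np.round(r[0],1),np.round(r[1],1),round(r[2],1),'rel',np.round(R.T@(np.array([*r[0],102])-s['ee_pos']),1))
    a=(np.hypot(P[...,0]-456,P[...,1]-330)<50)&(abs(z-60)<5); print('stand',cv2.minAreaRect(P[a][:,:2].astype(np.float32)))
print([ (r['location'],r['score'],ray(c,*r['location'],88)) for r in env.pinpoint('wrist','key_center')[:2]],s['ee_pos'],s['ee_rot'])
cv2.imwrite('pics/ky.png',im)
a=cv2.imread('pics/kh.png'); cv2.imwrite('pics/khy.png',np.hstack([cv2.resize(x[0:240,100:460],(400,267)) for x in(a,im)]))
E
python3 ky.py
```

```text
top 398.98946881460313 11863 [453.8 329.7] [30.7  9.4] 11.2 rel [ 83.    0.7 141. ]
stand ((452.42083740234375, 329.3642578125), (50.00867462158203, 50.06149673461914), 10.983877182006836)
top 398.90175225605014 11796 [454.  329.7] [31.1  9.4] 10.1 rel [ 83.1   1.  140.9]
stand ((452.4095764160156, 329.31561279296875), (50.01681137084961, 50.034847259521484), 10.977377891540527)
top 398.85505765863104 11808 [454.1 329.7] [31.3  9.6] 9.9 rel [ 83.1   1.1 140.9]
stand ((452.366943359375, 329.38299560546875), (50.023502349853516, 49.982662200927734), 11.024762153625488)
[([275.9, 112.8], 0.76, array([449.80375345, 328.1784651 ,  88.        ])), ([200.8, 109.8], 0.55, array([448.04034722, 255.84757316,  88.        ]))] [537.18604211 329.7549641  242.88559507] [-1.79971916e+02  1.00578447e-02 -1.79260736e+02]
```

View pics/khy.png

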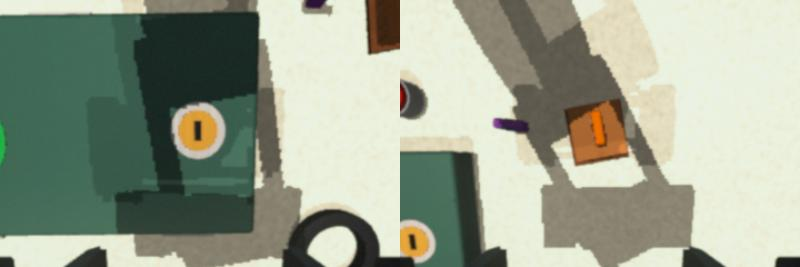

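Left crop: the slot at (198,131), long axis vertical. Right crop: the orange key at (598,128) in its stand, the purple decoy at (510,125), about 70 mm to one side. I'll open only partway to stay clear of it, and align to the key's yaw (+11°).

Request:
{"api": "arm_command", "payload": {
  "motion": [
    {"offset": [0,0,0],"spin": -0.09},
    {"offset": [0,0,0],"spin": -0.089},
    {"offset": [0,-0.0145,0],"spin": 0},
    {"offset": [0,0,0],"spin": 0},
    {"offset": [0,0,0],"spin": 0}
  ],
  "jaw": 0.04
}}

```text
time_s: 14.4
ee_pos: [539.6, 316.1, 243.0]
ee_rot: [180.0, 0.0, -169.0]
force: [-0.4, 0.1, -0.8]
gripper_width: 44.1
gripper_force: 0.0
```

```bash
sed -i 's/&(z>94)/\&(z>94)\&(z<112)/; s/range(3)/range(4)/' ky.py; cat >> ky.py <<'E'
a=(np.hypot(P[...,0]-455,P[...,1]-255)<32)&(z>12)&(z<200); print('purple',np.percentile(z[a],[50,99]),P[a].min(0),P[a].max(0))
h=cv2.cvtColor(im,cv2.COLOR_BGR2HSV)
k=(abs(h[...,0].astype(int)-12)<7)&(h[...,1]>200)&(h[...,2]>150)&(np.hypot(P[...,0]-454,P[...,1]-330)<25)
print('orange z',np.percentile(z[k],[1,10,50,90,99]))
E
python3 ky.py
```

```text
top 100.88652252485898 314 [452.4 329.5] [26.9  9.4] 10.7 rel [ 83.1  29.7 141. ]
stand ((452.474853515625, 329.7671813964844), (49.05379104614258, 49.4627799987793), 11.032459259033203)
top 100.89393742168863 310 [452.5 329. ] [27.  9.] 13.0 rel [ 83.  29. 141.]
stand ((452.5430908203125, 329.357666015625), (49.119754791259766, 49.892860412597656), 10.837075233459473)
top 100.85213667122818 312 [452.4 329.1] [27.1  9.3] 13.0 rel [ 83.   29.  140.9]
stand ((452.4525451660156, 329.4146423339844), (49.154144287109375, 50.057945251464844), 11.197125434875488)
top 100.95187048747272 315 [452.5 329.1] [26.9  9.3] 12.7 rel [ 83.   28.9 140.9]
stand ((452.3695983886719, 329.37542724609375), (49.16241455078125, 49.97370910644531), 11.110695838928223)
[([307.9, 115.7], 0.86, array([450.08444145, 330.56773429,  88.        ])), ([228.0, 98.8], 0.61, array([449.67651141, 252.32580684,  88.        ]))] [539.41293379 316.65474174 242.92209449] [ 1.79997985e+02  7.38535262e-04 -1.68949384e+02]
purple [70.54013338 72.63866349] [443.0675792  233.15866658  28.29500912] [453.90677098 261.50665974  72.89215939]
orange z [ 58.71671633  99.87956549 101.12602991 101.99368944 102.71275161]
```

Request:
{"api": "arm_command", "payload": {
  "motion": [
    {"offset": [0,0.0277,0],"spin": 0},
    {"offset": [0,0,0],"spin": 0},
    {"offset": [0,0,0],"spin": 0}
  ]
}}

```text
time_s: 15.02
ee_pos: [534.0, 343.5, 242.8]
ee_rot: [-180.0, -0.0, -168.9]
force: [0.6, -0.6, 0.7]
gripper_width: 39.6
gripper_force: 0.0
```

```bash
python3 ky.py
```

```text
top 100.97251652825685 297 [452.1 329.6] [26.9  8.4] 11.1 rel [ 83.    2.2 140.8]
stand ((452.3236999511719, 329.30828857421875), (49.23672866821289, 49.69580841064453), 11.523787498474121)
top 100.93631333169645 305 [452.2 329.5] [26.8  8.5] 11.1 rel [ 83.    2.3 140.9]
stand ((452.26983642578125, 329.48651123046875), (49.26018142700195, 49.6141471862793), 10.884485244750977)
top 100.99045162074299 305 [452.3 329.5] [26.8  8.5] 11.1 rel [ 83.    2.3 140.9]
stand ((452.3988342285156, 329.5204162597656), (49.13730239868164, 49.626094818115234), 10.82006549835205)
top 100.95933479842896 306 [452.3 329.4] [26.9  8.5] 11.1 rel [ 83.    2.3 140.9]
stand ((452.3840637207031, 329.4791259765625), (49.18284225463867, 49.66934585571289), 10.898036003112793)
[([202.6, 100.8], 0.88, array([450.92457501, 255.22875012,  88.        ])), ([278.8, 113.9], 0.82, array([448.66203237, 329.10737305,  88.        ]))] [534.19997074 343.18671911 242.94140284] [-1.79975029e+02 -1.24308173e-03 -1.68958063e+02]
purple [70.50740575 72.87658887] [443.0950326  233.95014226  29.2175579 ] [453.96138469 261.48028393  73.49423727]
orange z [ 88.76599989 100.01025779 101.0159289  101.97995372 102.68445322]
```

Request:
{"api": "arm_command", "payload": {
  "motion": [
    {"offset": [0.04,0.0013,0],"spin": 0},
    {"offset": [0.043,0.001,0],"spin": 0},
    {"offset": [0,0,0.06],"spin": 0},
    {"offset": [0,0,0.045],"spin": 0},
    {"offset": [0,0,0.03],"spin": 0}
  ],
  "jaw": 0.04
}}

```text
time_s: 15.9
ee_pos: [451.4, 329.2, 106.1]
ee_rot: [-179.9, -0.1, -168.9]
force: [0.3, 1.4, 0.8]
gripper_width: 40.1
gripper_force: 0.0
```

Request:
{"api": "arm_command", "payload": {
  "motion": [
    {"offset": [0,0,0.015],"spin": 0},
    {"offset": [0,0,0.009],"spin": 0},
    {"offset": [0,0,0],"spin": 0},
    {"offset": [0,0,0],"spin": 0}
  ]
}}

```text
time_s: 16.4
ee_pos: [452.9, 330.6, 85.0]
ee_rot: [180.0, 0.1, -168.9]
force: [0.3, 0.4, -0.9]
gripper_width: 40.2
gripper_force: 0.0
```

Request:
{"api": "arm_command", "payload": {
  "motion": [
    {"offset": [0,0,0],"spin": 0},
    {"offset": [0,0,0],"spin": 0},
    {"offset": [0,0,0],"spin": 0},
    {"offset": [0,0,0],"spin": 0},
    {"offset": [0,0,0],"spin": 0}
  ],
  "jaw": 0.0,
  "newtons": 20
}}

```text
time_s: 17.02
ee_pos: [452.2, 330.1, 84.0]
ee_rot: [180.0, 0.0, -168.9]
force: [-0.4, 0.2, 1.3]
gripper_width: 8.5
gripper_force: 20.0
```

Request:
{"api": "arm_command", "payload": {
  "motion": [
    {"offset": [0,0,0],"spin": 0},
    {"offset": [0,0,0],"spin": 0},
    {"offset": [0,0,0],"spin": 0}
  ],
  "newtons": 50
}}

```text
time_s: 17.4
ee_pos: [452.2, 330.1, 84.0]
ee_rot: [180.0, 0.0, -168.9]
force: [-0.2, 0.6, 2.4]
gripper_width: 8.2
gripper_force: 50.0
```

Request:
{"api": "arm_command", "payload": {
  "motion": [
    {"offset": [0,0,-0.02],"spin": 0},
    {"offset": [0,0,-0.025],"spin": 0},
    {"offset": [0,0,-0.03],"spin": 0},
    {"offset": [0,0,-0.025],"spin": 0},
    {"offset": [0,0,0],"spin": 0}
  ]
}}

```text
time_s: 18.02
ee_pos: [453.1, 330.6, 185.4]
ee_rot: [179.9, 0.2, -168.9]
force: [0.2, 0.0, -0.8]
gripper_width: 8.6
gripper_force: 50.0
```

Request:
{"api": "arm_command", "payload": {
  "motion": [
    {"offset": [-0.0146,-0.0412,0],"spin": 0},
    {"offset": [-0.0146,-0.0412,0],"spin": 0},
    {"offset": [-0.0146,-0.0412,0],"spin": 0},
    {"offset": [-0.0146,-0.0412,0],"spin": 0},
    {"offset": [-0.0148,-0.0412,0],"spin": 0}
  ]
}}

```text
time_s: 18.65
ee_pos: [563.3, 140.5, 182.0]
ee_rot: [-180.0, -0.2, -168.9]
force: [0.7, 1.2, -1.0]
gripper_width: 8.7
gripper_force: 50.0
```

Request:
{"api": "arm_command", "payload": {
  "motion": [
    {"offset": [0,0,0],"spin": 0.0882},
    {"offset": [0,0,0],"spin": 0.0882},
    {"offset": [0,0,0.03],"spin": 0},
    {"offset": [0,0,0],"spin": 0},
    {"offset": [0,0,0],"spin": 0}
  ]
}}

```text
time_s: 19.27
ee_pos: [563.5, 142.0, 153.7]
ee_rot: [-180.0, -0.0, -179.0]
force: [0.4, 1.2, -0.6]
gripper_width: 8.4
gripper_force: 50.0
```

```bash
python3 - <<'E'
from h import *
S=[]
for n in ['side','scene','wrist','side']:
    im,d=env.grab_frame(n); s=env.state(); S.append([*s['ee_pos'],s['ee_rot'][2],*s['force']])
    cv2.imwrite(f'pics/{n}3.png',im)
    if n=='wrist': continue
    c=cam(n)
    print(n,'keyhole',[np.round(ray(c,*r['location'],60),1) for r in env.pinpoint(n,'keyhole')[:1]],'tip',[(r['location'],np.round(ray(c,*r['location'],100),1)) for r in env.pinpoint(n,'key_tip')[:1]],'proj tip',proj(c,[563.7,142.1,100]),'proj kh',proj(c,[563.7,142.1,60]))
    P=cloud(c,d); k=(np.hypot(P[...,0]-571,P[...,1]+59)<50)&(P[...,2]>124)&(P[...,2]<140); print('jar',cv2.minEnclosingCircle(P[k][:,:2].astype(np.float32)))
print(np.round(np.mean(S,0),2))
a,b=[proj(cam(n),[563.7,142.1,90]).astype(int) for n in('side','scene')]
t=[cv2.resize(cv2.imread(f'pics/{n}3.png')[p[1]-50:p[1]+50,p[0]-65:p[0]+65],(390,300),interpolation=cv2.INTER_CUBIC) for n,p in(('side',a),('scene',b))]
cv2.imwrite('pics/c3.png',np.hstack(t)); print(a,b)
E
```

```text
side keyhole [array([567.5, 136.3,  60. ])] tip [([284.2, 323.0], array([417.1, 307.1, 100. ]))] proj tip [257.6261653  239.68993202] proj kh [258.0357148  252.29482867]
jar ((569.454833984375, -54.91193389892578), 27.84717559814453)
scene keyhole [array([571.8, 130.7,  60. ])] tip [([344.2, 203.4], array([579.6, 168.3, 100. ]))] proj tip [331.28630299 201.5342945 ] proj kh [329.78747491 215.04945405]
jar ((570.9877319335938, -57.69523620605469), 27.86971092224121)
side keyhole [array([568.6, 137.6,  60. ])] tip [([283.4, 324.6], array([416.9, 310.8, 100. ]))] proj tip [257.6261653  239.68993202] proj kh [258.0357148  252.29482867]
jar ((568.094482421875, -54.571529388427734), 28.148408889770508)
[ 5.6386e+02  1.4209e+02  1.5444e+02 -1.7903e+02 -7.0000e-02  2.1000e-01
 -6.8000e-01]
[257 242] [330 204]
```

View pics/c3.png

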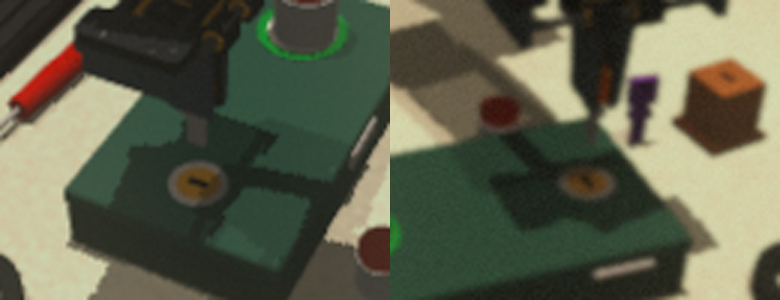

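The key hangs upright above the slot: blade end at side-crop (198,143), slot at (198,183). The jar sits inside the green rim. Now I'll descend carefully.

Request:
{"api": "arm_command", "payload": {
  "motion": [
    {"offset": [0,0,0.015],"spin": 0},
    {"offset": [0,0,0.012],"spin": 0},
    {"offset": [0,0,0.008],"spin": 0},
    {"offset": [0,0,0],"spin": 0},
    {"offset": [0,0,0],"spin": 0}
  ]
}}

```text
time_s: 20.4
ee_pos: [563.9, 142.0, 119.1]
ee_rot: [180.0, 0.0, -179.0]
force: [-0.1, 1.2, -0.6]
gripper_width: 8.7
gripper_force: 50.0
```

Request:
{"api": "arm_command", "payload": {
  "motion": [
    {"offset": [0,0,0.002],"spin": 0},
    {"offset": [0,0,0.002],"spin": 0},
    {"offset": [0,0,0.001],"spin": 0},
    {"offset": [0,0,0.001],"spin": 0},
    {"offset": [0,0,0],"spin": 0}
  ]
}}

```text
time_s: 21.02
ee_pos: [563.6, 142.1, 113.0]
ee_rot: [180.0, 0.0, -179.0]
force: [-0.5, 0.4, -1.1]
gripper_width: 8.7
gripper_force: 50.0
```

Request:
{"api": "arm_command", "payload": {
  "motion": [
    {"offset": [0,0,0.001],"spin": 0},
    {"offset": [0,0,0.001],"spin": 0},
    {"offset": [0,0,0.001],"spin": 0},
    {"offset": [0,0,0.001],"spin": 0},
    {"offset": [0,0,0],"spin": 0}
  ]
}}

```text
time_s: 21.65
ee_pos: [563.7, 142.4, 108.9]
ee_rot: [180.0, 0.0, -179.0]
force: [0.6, 3.8, 0.5]
gripper_width: 8.8
gripper_force: 50.0
```

Request:
{"api": "arm_command", "payload": {
  "motion": [
    {"offset": [0,0,0.001],"spin": 0},
    {"offset": [0,0,0.001],"spin": 0},
    {"offset": [0,0,0.001],"spin": 0},
    {"offset": [0,0,0],"spin": 0},
    {"offset": [0,0,0],"spin": 0}
  ]
}}

```text
time_s: 22.28
ee_pos: [563.7, 142.4, 105.9]
ee_rot: [180.0, 0.0, -179.0]
force: [0.1, 5.0, 1.4]
gripper_width: 8.9
gripper_force: 50.0
```

In the slot. A lateral force of +5 N in y means I should shift about 0.4 mm that way. Then push past the pins with a small yaw wiggle.

Request:
{"api": "arm_command", "payload": {
  "motion": [
    {"offset": [0,0.0005,0],"spin": 0},
    {"offset": [0,0,0.001],"spin": 0},
    {"offset": [0,0,0.001],"spin": 0},
    {"offset": [0,0,0],"spin": 0},
    {"offset": [0,0,0],"spin": 0}
  ]
}}

```text
time_s: 22.9
ee_pos: [563.5, 142.4, 103.7]
ee_rot: [-180.0, -0.0, -179.0]
force: [0.3, 3.5, -0.7]
gripper_width: 8.6
gripper_force: 50.0
```

Request:
{"api": "arm_command", "payload": {
  "motion": [
    {"offset": [0,0,0.001],"spin": 0},
    {"offset": [0,0,0.001],"spin": 0},
    {"offset": [0,0,0],"spin": 0}
  ]
}}

```text
time_s: 23.28
ee_pos: [563.5, 142.5, 101.8]
ee_rot: [-180.0, -0.0, -179.0]
force: [0.6, 4.4, 0.8]
gripper_width: 8.9
gripper_force: 50.0
```

Request:
{"api": "arm_command", "payload": {
  "motion": [
    {"offset": [0,0.0005,0],"spin": 0},
    {"offset": [0,0,0.001],"spin": 0},
    {"offset": [0,0,0.001],"spin": 0.04},
    {"offset": [0,0,0],"spin": -0.08},
    {"offset": [0,0,0],"spin": 0.04}
  ]
}}

```text
time_s: 23.9
ee_pos: [563.4, 142.5, 99.7]
ee_rot: [-179.9, -0.0, -179.1]
force: [-0.3, 3.3, -0.4]
gripper_width: 9.1
gripper_force: 50.0
```

Request:
{"api": "arm_command", "payload": {
  "motion": [
    {"offset": [0,0,0.001],"spin": 0.04},
    {"offset": [0,0,0],"spin": -0.08},
    {"offset": [0,0,0],"spin": 0.04}
  ]
}}

```text
time_s: 24.28
ee_pos: [563.4, 142.6, 98.7]
ee_rot: [-180.0, -0.0, -179.1]
force: [0.2, 2.8, -0.2]
gripper_width: 8.8
gripper_force: 50.0
```

Request:
{"api": "arm_command", "payload": {
  "motion": [
    {"offset": [0,0.0003,0.001],"spin": 0},
    {"offset": [0,0,0.001],"spin": 0},
    {"offset": [0,0,0],"spin": 0}
  ]
}}

```text
time_s: 24.65
ee_pos: [563.3, 142.8, 96.6]
ee_rot: [-179.9, -0.0, -179.0]
force: [-0.3, 0.8, -0.8]
gripper_width: 8.6
gripper_force: 50.0
```

Request:
{"api": "arm_command", "payload": {
  "motion": [
    {"offset": [0,0,0.001],"spin": 0},
    {"offset": [0,0,0.001],"spin": 0}
  ]
}}

```text
time_s: 24.9
ee_pos: [563.7, 143.1, 95.5]
ee_rot: [-180.0, 0.0, -179.0]
force: [-1.9, -0.3, 7.0]
gripper_width: 8.7
gripper_force: 50.0
```

```bash
python3 - <<'E'
from h import *
t=[]
for n in('side','scene'):
    im,d=env.grab_frame(n); p=proj(cam(n),[563.7,142.1,80]).astype(int)
    t.append(cv2.resize(im[p[1]-35:p[1]+35,p[0]-45:p[0]+45],(390,300),interpolation=cv2.INTER_CUBIC))
cv2.imwrite('pics/c4.png',np.hstack(t)); print(env.state()['force'],env.state()['ee_pos'])
E
```

```text
[-0.6707517  -0.54835614  4.16136774] [563.73024215 143.15925684  95.38325253]
```

View pics/c4.png

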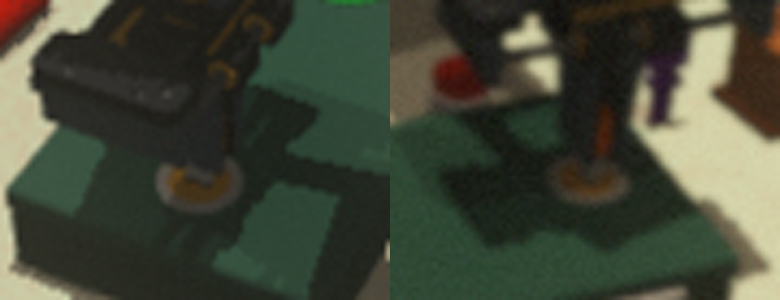

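Both crops show the blade well inside the plug. The force rise at about 19 mm depth matches the second pin, so press and wiggle.

Request:
{"api": "arm_command", "payload": {
  "motion": [
    {"offset": [0,0,0.001],"spin": 0.05},
    {"offset": [0,0,0],"spin": -0.1},
    {"offset": [0,0,0],"spin": 0.1},
    {"offset": [0,0,0],"spin": -0.05},
    {"offset": [0,0,0],"spin": 0}
  ]
}}

```text
time_s: 25.62
ee_pos: [564.1, 143.4, 94.4]
ee_rot: [180.0, 0.1, -179.1]
force: [0.8, 0.2, 4.3]
gripper_width: 8.8
gripper_force: 50.0
```

Request:
{"api": "arm_command", "payload": {
  "motion": [
    {"offset": [0,0,0.001],"spin": 0.05},
    {"offset": [0,0,0],"spin": -0.1},
    {"offset": [0,0,0],"spin": 0.1},
    {"offset": [0,0,0],"spin": -0.05},
    {"offset": [0,0,0],"spin": 0}
  ]
}}

```text
time_s: 26.25
ee_pos: [564.1, 143.4, 93.0]
ee_rot: [180.0, 0.1, -179.1]
force: [0.8, 0.3, 2.6]
gripper_width: 9.1
gripper_force: 50.0
```

Request:
{"api": "arm_command", "payload": {
  "motion": [
    {"offset": [0,0,0.001],"spin": 0.04},
    {"offset": [0,0,0.001],"spin": -0.08},
    {"offset": [0,0,0.001],"spin": 0.04},
    {"offset": [0,0,0.001],"spin": 0},
    {"offset": [0,0,0],"spin": 0}
  ]
}}

```text
time_s: 26.88
ee_pos: [563.7, 143.4, 88.7]
ee_rot: [180.0, 0.0, -179.0]
force: [1.3, 0.9, 0.6]
gripper_width: 8.7
gripper_force: 50.0
```

Request:
{"api": "arm_command", "payload": {
  "motion": [
    {"offset": [0,0,0.001],"spin": 0},
    {"offset": [0,0,0.001],"spin": 0},
    {"offset": [0,0,0.001],"spin": 0},
    {"offset": [0,0,0],"spin": 0}
  ]
}}

```text
time_s: 27.38
ee_pos: [563.5, 143.3, 85.6]
ee_rot: [180.0, -0.0, -179.0]
force: [0.7, 1.0, -0.2]
gripper_width: 9.1
gripper_force: 50.0
```

Request:
{"api": "arm_command", "payload": {
  "motion": [
    {"offset": [0,0,0.001],"spin": 0},
    {"offset": [0,0,0.0005],"spin": 0},
    {"offset": [0,0,0],"spin": 0}
  ]
}}

```text
time_s: 27.75
ee_pos: [563.5, 143.3, 84.3]
ee_rot: [180.0, -0.0, -179.0]
force: [1.1, 1.2, 2.0]
gripper_width: 8.9
gripper_force: 50.0
```

Request:
{"api": "arm_command", "payload": {
  "motion": [
    {"offset": [0,0,0.0007],"spin": 0},
    {"offset": [0,0,0],"spin": 0},
    {"offset": [0,0,0],"spin": 0}
  ]
}}

```text
time_s: 28.12
ee_pos: [563.5, 143.3, 84.0]
ee_rot: [180.0, 0.0, -179.0]
force: [-1.1, 1.6, 5.6]
gripper_width: 8.5
gripper_force: 50.0
```

Request:
{"api": "arm_command", "payload": {
  "motion": [
    {"offset": [0,0,0.0007],"spin": 0.03},
    {"offset": [0,0,0],"spin": -0.06},
    {"offset": [0,0,0],"spin": 0.03},
    {"offset": [0,0,0],"spin": 0}
  ]
}}

```text
time_s: 28.62
ee_pos: [563.5, 143.3, 83.9]
ee_rot: [180.0, 0.0, -179.1]
force: [-1.4, 0.1, 8.6]
gripper_width: 8.6
gripper_force: 50.0
```

Home: z stays at 84 mm while the push rises to 8.6 N. Now the clockwise turn.

Request:
{"api": "arm_command", "payload": {
  "motion": [
    {"offset": [0,0,0],"spin": 0.1},
    {"offset": [0,0,0],"spin": 0.1},
    {"offset": [0,0,0],"spin": 0.1},
    {"offset": [0,0,0],"spin": 0.1},
    {"offset": [0,0,0],"spin": 0.1}
  ]
}}

```text
time_s: 29.25
ee_pos: [563.7, 143.8, 84.0]
ee_rot: [179.9, 0.0, 152.1]
force: [-2.2, 2.9, 8.6]
gripper_width: 8.9
gripper_force: 50.0
```

```bash
python3 -c "
from h import *
s=env.state();print(s['torque'],s['force'],s['ee_rot'])"
```

```text
[0.63566061 0.1624613  0.073533  ] [-2.2121484   2.90618986  8.60950459] [1.79929865e+02 1.77153192e-02 1.52107649e+02]
```

Request:
{"api": "arm_command", "payload": {
  "motion": [
    {"offset": [0,0,0],"spin": 0.12},
    {"offset": [0,0,0],"spin": 0.12},
    {"offset": [0,0,0],"spin": 0.12},
    {"offset": [0,0,0],"spin": 0.12},
    {"offset": [0,0,0],"spin": 0.12}
  ]
}}

```text
time_s: 29.88
ee_pos: [564.2, 144.1, 84.0]
ee_rot: [179.9, -0.0, 117.7]
force: [-0.8, 3.0, 7.2]
gripper_width: 9.1
gripper_force: 50.0
```

Request:
{"api": "arm_command", "payload": {
  "motion": [
    {"offset": [0,0,0],"spin": 0.12},
    {"offset": [0,0,0],"spin": 0.12},
    {"offset": [0,0,0],"spin": 0.12},
    {"offset": [0,0,0],"spin": 0.12},
    {"offset": [0,0,0],"spin": 0.1}
  ]
}}

```text
time_s: 30.5
ee_pos: [564.7, 144.2, 83.9]
ee_rot: [179.8, -0.1, 84.5]
force: [0.8, 4.1, 6.1]
gripper_width: 8.6
gripper_force: 50.0
```

```bash
python3 -c "
from h import *
s=env.state();print(s['torque'],s['force'],s['ee_rot'],s['ee_pos'])"
```

```text
[ 0.71586409 -0.16249428  0.03181411] [0.784409   4.13709424 6.13657137] [ 1.79836678e+02 -1.13814165e-01  8.45028902e+01] [564.67903565 144.24934438  83.94583373]
```

Request:
{"api": "arm_command", "payload": {
  "motion": [
    {"offset": [0,0,0],"spin": 0.03},
    {"offset": [0,0,0],"spin": 0.03},
    {"offset": [0,0,0],"spin": 0}
  ]
}}

```text
time_s: 30.88
ee_pos: [564.8, 144.2, 84.0]
ee_rot: [179.8, -0.1, 81.2]
force: [-0.5, 3.1, 7.2]
gripper_width: 9.0
gripper_force: 50.0
```

```bash
python3 -c "
from h import *
s=env.state();print(s['torque'],s['force'],s['ee_rot'],s['ee_pos'])"
```

```text
[ 0.67659683 -0.20491209  0.06601143] [-0.47126176  3.13682061  7.1608649 ] [ 1.79834029e+02 -1.23111006e-01  8.12456582e+01] [564.75052    144.21222777  83.97064056]
```

Request:
{"api": "arm_command", "payload": {
  "motion": [
    {"offset": [0,0,0],"spin": 0.03},
    {"offset": [0,0,0],"spin": 0.02},
    {"offset": [0,0,0],"spin": 0}
  ]
}}

```text
time_s: 31.25
ee_pos: [564.8, 144.1, 84.0]
ee_rot: [179.8, -0.1, 78.4]
force: [1.3, 3.9, 6.6]
gripper_width: 8.9
gripper_force: 50.0
```

```bash
python3 -c "
from h import *
s=env.state();print(s['torque'],s['force'],s['ee_rot'],s['ee_pos'])
t=[]
for n in('side','scene'):
    im,d=env.grab_frame(n); p=proj(cam(n),[563.7,130,80]).astype(int)
    t.append(cv2.resize(im[p[1]-60:p[1]+60,p[0]-78:p[0]+78],(390,300),interpolation=cv2.INTER_CUBIC))
cv2.imwrite('pics/c5.png',np.hstack(t))"
```

```text
[ 0.673806   -0.2144466   0.20107313] [1.28126067 3.90924463 6.55013024] [ 1.79830066e+02 -1.21373658e-01  7.84206706e+01] [564.8355178  144.13968612  83.95505582]
```

View pics/c5.png

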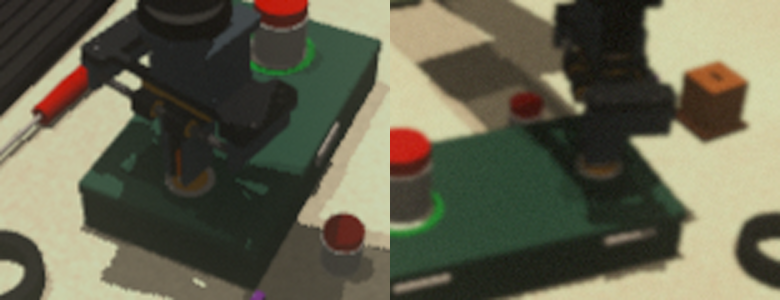

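The key stands turned in the lock at side-crop (182,178). The torque rise to 0.2 N m shows the stop is reached, and the jar is upright inside the rim at (280,45). I'll check it holds, then hand in.

Request:
{"api": "arm_command", "payload": {
  "motion": [
    {"offset": [0,0,0],"spin": 0},
    {"offset": [0,0,0],"spin": 0},
    {"offset": [0,0,0],"spin": 0},
    {"offset": [0,0,0],"spin": 0}
  ]
}}

```text
time_s: 31.85
ee_pos: [564.8, 144.1, 84.0]
ee_rot: [179.8, -0.1, 78.4]
force: [0.4, 4.2, 6.3]
gripper_width: 8.3
gripper_force: 50.0
```

```bash
python3 -c "
from h import *
s=env.state();print(s['torque'],s['force'],s['ee_rot'],s['ee_pos'],s['gripper_width'])
if s['torque'][2]>0.1 and s['ee_pos'][2]<84.6: print(env.job_done())"
```

```text
[ 0.68398759 -0.1433261   0.23863136] [0.38638128 4.24743289 6.29515069] [ 1.79828113e+02 -1.22391454e-01  7.84264156e+01] [564.84046998 144.13918346  83.95963995] 8.259102968235954
the job is handed in; nothing more can be done
None
```

The job is handed in at about 32 s: the jar is parked upright on the green-rimmed spot, and the orange key is fully home and held turned clockwise against the stop (verdict not shown).

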